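Set the trimmer's back stop to the tape and draw the board back against it

ROBOT

A 6-joint arm with a two-finger parallel gripper is mounted at the origin on the work surface. World frame = base frame: x ahead of the robot, y to its left, z up, the work surface at z = 0. Lengths are in m, angles in rad, forces in N, time in s.
With the tool pointing down it reaches from about 0.375 to 0.9 m from the base axis. Payload 3.1 kg.
Tool frame: the origin (TCP) lies midway between the tips of the shut fingers; the grasp point (between the pads) lies 19 mm behind it; x points along the fingers, y is the direction in which the jaws open and shut, and the axes are right-handed (so a half turn about x gives the same grasp; the last joint's range is limited). The gripper opens to 87 mm and grips with 3 to 60 N. Pads are 19 mm wide; open, the fingers measure 117 mm over their backs; the gripper's body (75 mm by 190 mm) begins 51 mm behind the grasp point.
Start: joints at [-1.482, 0.527, 1.433, -0, 1.181, -0.178], TCP at [0.165, -0.603, 0.223] pointing down, gripper open.
Joint ranges: [-3.08, 3.08], [-0.75, 2.2], [0.22, 2.44], [-1.43, 4.57], [0, 2.65], [-2.85, 2.85]. Speed limits (rad/s): [2.79, 2.79, 3.14, 3.14, 3.14, 3.14].

INTERFACE

Orientations are given as a unit quaternion [x, y, z, w].
In Python, from rig import get_obs, imaging, robot gives the robot as it stands.
- The arm moves only by the shell command python3 -m inch 'ROWS' [FORCE]. ROWS is JSON, a list of rows, each a list of 3 entries, a list of its own where there are three numbers: the finger opening in mm, from 0 to 87, then the shift along the tool's x, y, z in mm, then the turn, a rotation vector about the tool's x, y, z in degrees. In form: [[grip, [dx, dy, dz], [wx, wy, wz]], ...]. A call has 1 to 12 rows; each row shifts and turns the pose as measured when the row begins, along the tool's axes as they then stand; what a row does not reach is not made up. A row lasts 1/8 s, in which the tool goes at most 62.5 mm and 10.7 degrees, less where a joint would pass 70% of its speed; a pose out of reach is approached as far as the arm can. A call with a gripper value outside its range is refused whole. The fingers move at their own pace and stop on an object; FORCE is the grip in N (left out, the last holds). Time passes only in rows, so rows that do not move let the fingers close. It gives the time, the measured TCP pose, the force and the opening at its end, in the units of the state.
- get_obs(): the state, without advancing time (a new reading comes with each control period).
- imaging.camera(name): name is "scene" or "top" or "wrist"; returns the picture (384x512x3 uint8, red, green, blue); there is no depth.
- imaging.camera_params(name): a dict with "camera_matrix" (3x3 intrinsics, pixels), "xyz" and "rotation" of the camera in the world. Camera axes: x right, y down, z forward; pixel columns grow to the right and rows downward; lengths in m; the calibration is good to about 2 mm. The wrist camera is an equidistant fisheye: a pixel r from the principal point sees the ray r / f radians off the axis. A picture is of the moment at which its call begins: read the wrist's pose just before it. camera_params takes no time and is no camera call; for the wrist camera it gives the pose at the moment of the call.
- robot.hand_in(): hands the job in, once; it reports no verdict.
Trained networks look in the newest picture that a camera, given by its name, has taken for a name from the list of things; names that differ only in an ending like _2 or _b are one class to them, and where a whole thing is asked for, a point or a joint stands for the part that bears it (a point fixed in the world has none). Each returns a list of dicts, best first, with "confidence" (0 to 1); they miss things now and then, are a little off and sometimes report something else, mostly with a low value. They report only what shows in the picture. A call takes as long as a camera call.
- imaging.cut_out(camera, target): "pixels" (384x512 bool, what is visible of it) and "box" ([centre column, centre row, width, height] in pixels, round what is visible of it).
- imaging.tip_of(camera, target): "pixel" ([column, row] in pixels: a listed point, or the origin of a listed thing).
The state is a dict: "time": time; "q": joint angles; "joint_velocities": joint speeds; "joint_torque": joint torques, N m; "position": TCP position; "tool_rot": TCP orientation; "ft_force": force on the tool from outside, world axes, zero at the start; "moment": the same for the moment, N m; "grip_width": finger opening in m.
Only numpy, scipy, OpenCV 4.12 (cv2) and the standard library are available. Lean on these libraries where they do the work, as an engineer would, in place of code of your own. Each camera call takes 0.05 s, during which the arm holds its last target. There are 200 camera calls.

TASK

Get the board trimmer ready for the next cut: tap its stiff back stop away from you until its pointer lies on the strip of red tape, without running it past the tape. Then press on the grey board with the fingertips and draw it back under the rail towards you until the whole of its near edge lies flush against the stop, with the pointer still on the tape. Leave the other things on the trimmer and the table where they are.

Things in the scene. Friction and masses are not known exactly. Their poses are not given: they have to be found in the camera images.
- trimmer: Board trimmer fixed to the table, dark blue-grey bed with a grid, top 22 mm above the table. Origin at table level; x away from the robot to the rail, within 0.2 rad of world x; y left. In this frame (mm): bed x -130..220, y -190..210; fence 12 high at y 150..170; white ruled strip, 4 above the bed, at y 173..209. Bed, board and stop are smooth: friction of board on bed about 0.3.
- rail_mid (a point): Middle of the top of the trimmer's aluminium cutting rail, which lies across the bed, 40 mm wide (x), 420 mm long (y), its top 35 mm and its underside 13 mm above the bed (clear hold-down strip below it: 52 mm wide, 11 mm above the bed). The black and blue cutter head is parked on its right end, 112 to 178 mm right of here, 76 mm above the bed.
- stop_face (a point): Point on the back stop's front (+x, board side) face, at trimmer y 40 mm, 10 mm above the bed; axes as the trimmer's. The stop is an aluminium bar across the bed: 12 mm thick (behind the face), 1 to 19 mm above the bed, trimmer y -75 to 150 mm, right tip orange. It slides only along the trimmer's x, is stiff (dry friction about 10 N), stays where it is left, and can be run past the tape.
- stop_pointer (a point): Centre of the stop's blue pointer, 4 mm wide (x), 28 mm long (y), 10 mm above the bed, projecting left over the ruled strip; same trimmer x as the stop's front face. It sits on the stop's black carriage, 44 mm long behind the face, 32 mm wide at y 144..176 mm, top 36 mm above the bed, with a brake screw on it (22 mm diameter, 14 mm high).
- tape: Strip of red tape stuck across the white ruled strip of the trimmer, 8 mm wide (x) by 35 mm (y); origin at its centre, axes as the trimmer's. At the start it lies 30 to 80 mm beyond (+x of) the pointer.
- board: Loose rigid grey-brown board, 220 mm (x) by 150 mm (y) by 4 mm, about 95 g, lying flat on the bed between stop and rail, its far part under the rail and overhanging the far edge of the bed. Origin at the centre of its underside; its x axis points away from the robot. It can lie up to 0.08 rad askew to the trimmer.
- board_near_left (a point): Point on the board's near edge (the edge that faces the robot and the stop), 70 mm left of the edge's middle, at half thickness.
- board_near_right (a point): Point on the board's near edge, 70 mm right of the edge's middle, at half thickness.
- scissors: Scissors with red handles lying on the bed to the right of the stop's bar and board, 150 mm long. Bystander.
- glue_stick: Glue stick, white and yellow, 29 mm diameter, 95 mm tall, standing on the bed to the right of the board. Origin at the bottom centre. Bystander.
- cup_a: Frosted plastic cup, 74 mm diameter, 115 mm tall, on the table to the left. Bystander.
- cup_b: Another such cup. Bystander.
- pencil_pot: Green pot of pencils, 80 mm diameter, 175 mm tall with pencils, on the table to the left. Bystander.
- pencil_tin: Flat red pencil tin, 190 by 70 by 32 mm, on the table to the right. Bystander.
- tape_dispenser: Black desk tape dispenser with a red roll, 160 by 55 by 92 mm, on the table to the right. Bystander.

How it is judged:
On the way, in this order (a step that is already met when the one before it is completed fails the run):
1. the stop's pointer has been brought onto the red tape (x of stop_pointer in the frame of tape between -0.004 and 0.004 m), for 0.3 s.
2. the board's near edge lies flush against the stop, with the pointer on the tape (all of step 1 and x of board_near_left in the frame of stop_face between -0.003 and 0.0035 m and x of board_near_right in the frame of stop_face between -0.003 and 0.0035 m and angle between board's own z axis and vertical below 0.02 rad and z of board in the frame of trimmer below 0.026 m and y of board_near_right in the frame of trimmer above -0.075 m), for 0.3 s.
At the end, for the whole second after the job is handed in: The pointer's centre is within 4 mm of the tape's centre line; both near-edge points of the board are within 3.5 mm of the stop's front face, the board flat on the bed, its whole near edge against the bar, and at rest; every bystander within 30 mm of where it was (all of step 2 and linear speed of board below 0.005 m/s and distance of each of scissors, glue_stick, cup_a, cup_b, pencil_pot, pencil_tin, tape_dispenser from where it was at the start of the episode below 0.03 m); the robot touches nothing.
It fails at once if the stop's pointer is run right past the tape (centre more than 6 mm beyond the tape's centre) (x of stop_pointer in the frame of tape above 0.006 m).
It fails at once if a bystander is moved by 30 mm or more (distance of any of scissors, glue_stick, cup_a, cup_b, pencil_pot, pencil_tin, tape_dispenser from where it was at the start of the episode above 0.03 m).
It also fails if it takes over 51 s, if anything falls off the work surface, if the arm or the gripper's body presses on something with over 40 N, if the wrist force passes 120 N, or if a joint passes its speed limit or range.

## Working session

There is one attempt and no reset: what is moved stays moved. The work goes in short steps, Python scripts to look and compute and a shell command to move; the robot and the scene stay as the last step left them, time stands still between calls to the robot, and variables do not carry over. Pictures are saved under pics/ and viewed, about 8 in all and at most 12, crops included, and the job is handed in when it is done.

```bash
ls; mkdir -p pics; python3 - <<'E'
from rig import get_obs, imaging, robot
import cv2,numpy as np
o=get_obs();print(o['time'],o['position'],o['tool_rot'],o['grip_width'])
for c in ['scene','top']:
    im=imaging.camera(c);cv2.imwrite(f'pics/{c}0.png',im[...,::-1])
    p=imaging.camera_params(c);print(c,p)
    for t in ['rail_mid','stop_face','stop_pointer','tape','board','board_near_left','board_near_right','glue_stick','trimmer']:
        r=imaging.tip_of(c,t);print(t,[(np.round(d['pixel'],1).tolist(),round(d['confidence'],2)) for d in r[:2]])
E
```

```text
pics
0.0 [ 0.16531895 -0.60198837  0.22158633] [ 0.700811    0.09514901 -0.70074436  0.09363736] 0.08678278077864227
scene {'camera_matrix': array([[412.60805552,   0.        , 256.46166489],
       [  0.        , 412.60805552, 187.08615023],
       [  0.        ,   0.        ,   1.        ]]), 'xyz': array([1.16613799, 0.28232352, 1.06701757]), 'rotation': array([ 0.49354327,  0.82045161, -0.24437758, -0.15347244])}
rail_mid [([208.5, 230.3], 0.77), ([224.8, 239.2], 0.2)]
stop_face [([262.9, 176.4], 0.57), ([403.6, 251.6], 0.53)]
stop_pointer [([304.3, 193.9], 0.6)]
tape [([301.0, 209.3], 0.47), ([241.0, 192.4], 0.17)]
board [([229.0, 237.6], 0.83), ([207.1, 160.8], 0.5)]
board_near_left [([268.5, 219.1], 0.96)]
board_near_right [([228.0, 199.9], 0.57)]
glue_stick [([187.6, 194.9], 0.55), ([408.0, 254.5], 0.44)]
trimmer [([264.4, 172.7], 0.7), ([240.0, 190.2], 0.66)]
top {'camera_matrix': array([[401.53395242,   0.        , 248.78102801],
       [  0.        , 401.53395242, 193.83321855],
       [  0.        ,   0.        ,   1.        ]]), 'xyz': array([ 0.49179679, -0.0041603 ,  1.21288915]), 'rotation': array([ 0.71410494, -0.69837232,  0.039764  , -0.02736907])}
rail_mid [([262.9, 144.1], 0.71)]
stop_face [([247.9, 229.8], 0.91), ([91.8, 174.8], 0.56)]
stop_pointer [([200.4, 224.1], 0.76)]
tape [([197.6, 211.5], 0.58)]
board [([245.7, 148.3], 0.95)]
board_near_left [([272.3, 185.7], 0.57)]
board_near_right [([268.9, 187.4], 0.92), ([94.5, 178.5], 0.36)]
glue_stick [([310.7, 173.2], 0.63)]
trimmer [([260.9, 210.1], 0.58)]
```

```bash
python3 - <<'E'
import cv2
a=cv2.imread('pics/top0.png')[90:300,150:370];cv2.imwrite('pics/topc.png',cv2.resize(a,None,fx=3.4,fy=2.8,interpolation=cv2.INTER_CUBIC) if 0 else cv2.resize(a,(628,600),interpolation=cv2.INTER_CUBIC))
E
```

```text
(no output)
```

View pics/topc.png

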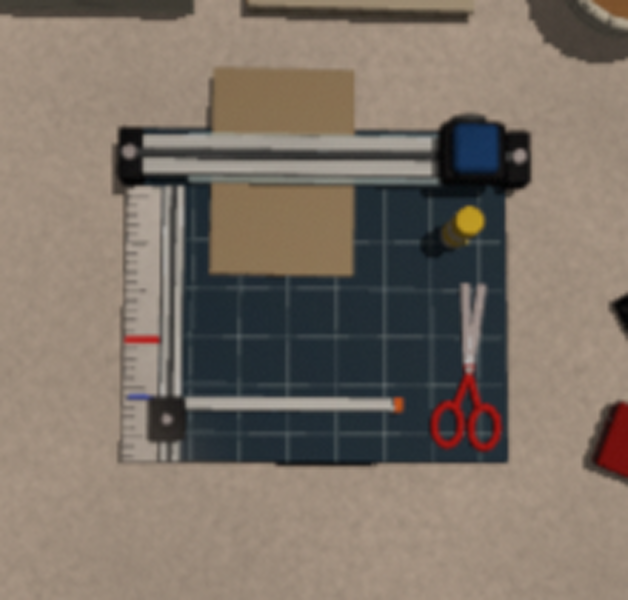

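View pics/scene0.png

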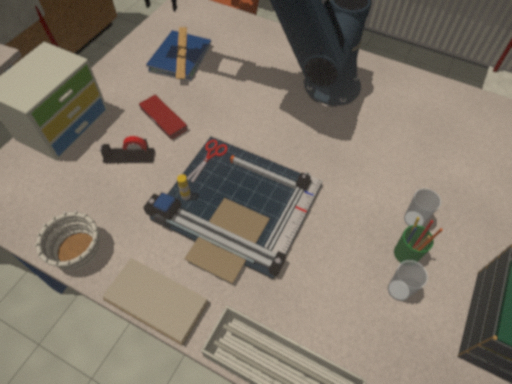

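```bash
cat > h.py <<'E'
from rig import get_obs, imaging, robot
import cv2,numpy as np
from scipy.spatial.transform import Rotation as R
def w(c,px,z,p=None):
    p=p or imaging.camera_params(c);K=p['camera_matrix'];u=np.atleast_2d(px).astype(float)
    d=np.c_[(u-[K[0,2],K[1,2]])/K[0,0],np.ones(len(u))]
    if c=='wrist':
        r=np.hypot(d[:,0],d[:,1]);d=np.c_[d[:,:2]/r[:,None]*np.sin(r)[:,None],np.cos(r)]
    d=R.from_quat(p['rotation']).apply(d);return p['xyz']+d*((z-p['xyz'][2])/d[:,2])[:,None]
def proj(c,P,p=None):
    p=p or imaging.camera_params(c);K=p['camera_matrix']
    v=R.from_quat(p['rotation']).inv().apply(np.atleast_2d(P)-p['xyz'])
    if c=='wrist':
        s=np.hypot(v[:,0],v[:,1]);n=v[:,:2]/s[:,None]*np.arctan2(s,v[:,2])[:,None]
    else: n=v[:,:2]/v[:,2:]
    return n*K[0,0]+[K[0,2],K[1,2]]
E
python3 - <<'E'
from h import *
s=628/220
f=lambda pts:(np.array(pts)+.5)/s-.5+[150,90]
for n,pts,z in [('corners NL NR',[(121,462),(508,462)],.022),('strip right edge near/far',[(160,455),(160,190)],.026),('pointer',[(128,397),(138,397),(148,397)],.032),('tape',[(126,340),(160,340)],.026),
 ('bar far edge L,R',[(190,398),(395,399)],.041),('bar near',[(190,410),(395,411)],.041),('board NL NR',[(209,274),(353,276)],.026),('board far',[(216,69),(354,71)],.026),('glue',[(470,221)],.117),('rail ends',[(130,153),(517,156)],.057)]:
    print(n,np.round(w('top',f(pts),z)[:,:2],4).tolist())
E
```

```text
corners NL NR [[0.4318, 0.1388], [0.4399, -0.2601]]
strip right edge near/far [[0.4399, 0.0987], [0.715, 0.1074]]
pointer [[0.4983, 0.1327], [0.4986, 0.1225], [0.4988, 0.1123]]
tape [[0.557, 0.1375], [0.5578, 0.1024]]
bar far edge L,R [[0.4986, 0.0688], [0.5021, -0.1401]]
bar near [[0.4865, 0.0684], [0.4899, -0.1403]]
board NL NR [[0.6277, 0.0537], [0.6291, -0.0964]]
board far [[0.8463, 0.0523], [0.8481, -0.0941]]
glue [[0.6749, -0.2021]]
rail ends [[0.7468, 0.1363], [0.7538, -0.261]]
```

```bash
cat >> h.py <<'E'
def to(xyz,yaw=0.022):
    """tool-frame shift (mm) and turn (deg) from the present pose to xyz, tool down, jaws along trimmer y"""
    o=get_obs();r=R.from_quat(o['tool_rot']);M=r.as_matrix()
    x=np.array([0,0,-1.]);best=None
    for s in (1,-1):
        y=s*np.array([-np.sin(yaw),np.cos(yaw),0]);T=np.c_[x,y,np.cross(x,y)]
        v=(r.inv()*R.from_matrix(T)).as_rotvec(degrees=True)
        if best is None or np.linalg.norm(v)<np.linalg.norm(best):best=v
    print('t',round(o['time'],2),'pos',np.round(o['position']*1e3,1),'F',np.round(o['ft_force'],1),'w',round(o['grip_width']*1e3,1),'q6',round(o['q'][5],2))
    print('shift',np.round(r.inv().apply(np.array(xyz)-o['position'])*1e3,1),'turn',np.round(best,1),'axes y',M[:,1].round(3),'z',M[:,2].round(3))
E
python3 -c "
from h import *
to([.455,0.02,.2])"
```

```text
t 1.0 pos [ 165.4 -602.7  222.6] F [-0.3 -0.1  0.1] w 87.1 q6 -0.18
shift [  22.6 -523.9 -444. ] turn [14.1  0.  -0. ] axes y [ 0.265 -0.964  0.   ] z [-0.964 -0.265  0.   ]
```

```bash
python3 -m inch '[[0,[0,0,0],[7,0,0]],[0,[0,0,0],[7,0,0]],[0,[2,-56,-27],[0,0,0]],[0,[2,-56,-27],[0,0,0]],[0,[2,-56,-27],[0,0,0]],[0,[2,-56,-27],[0,0,0]],[0,[2,-56,-27],[0,0,0]],[0,[2,-56,-27],[0,0,0]],[0,[2,-56,-27],[0,0,0]],[0,[2,-56,-27],[0,0,0]],[0,[2,-56,-27],[0,0,0]],[0,[2,-56,-27],[0,0,0]]]'; python3 -c "
from h import *
to([.455,0.02,.2])"
```

```text
time: 2.5
position: [0.4326, -0.0409, 0.2016]
tool_rot: [0.711, -0.003, -0.704, 0.006]
ft_force: [-0.3, -1.7, -0.4]
grip_width: 0.0004
t 2.5 pos [432.6 -40.9 201.6] F [-0.3 -1.7 -0.4] w 0.4 q6 1.23
shift [  1.1 -60.8 -22.6] turn [-1.1 -0.6 -0.7] axes y [ 0.003 -1.     0.013] z [-1.    -0.003 -0.01 ]
```

```bash
python3 -m inch '[[0,[0,-60,-17],[-1,-0.6,-0.7]],[0,[0,-6,-4],[0,0,0]],[0,[0,0,0],[0,0,0]]]'; python3 - <<'E'
from h import *
to([.45,0.03,.03])
p=imaging.camera_params('wrist');im=imaging.camera('wrist');cv2.imwrite('pics/w1.png',cv2.resize(im[...,::-1],(800,600),interpolation=cv2.INTER_CUBIC));print(p)
for t in ['stop_pointer','tape','stop_face','board_near_left','board_near_right','rail_mid']:
    z={'stop_pointer':.032,'tape':.026,'stop_face':.032,'rail_mid':.057}.get(t,.024)
    print(t,[(np.round(d['pixel'],1).tolist(),round(d['confidence'],2),w('wrist',d['pixel'],z,p).round(4).tolist()) for d in imaging.tip_of('wrist',t)[:2]])
E
```

```text
time: 2.88
position: [0.455, 0.0289, 0.2015]
tool_rot: [0.708, 0.01, -0.706, 0.011]
ft_force: [-0.4, 0.0, -0.0]
grip_width: 0.0
t 2.88 pos [455.   28.9 201.5] F [-0.4  0.  -0. ] w 0.0 q6 1.36
shift [171.5  -1.4   5.3] turn [ 0.4 -0.1 -0.1] axes y [ 0.029 -1.     0.001] z [-1.    -0.029 -0.002]
{'camera_matrix': array([[297.31863964,   0.        , 259.02332844],
       [  0.        , 297.31863964, 195.98790678],
       [  0.        ,   0.        ,   1.        ]]), 'xyz': array([0.52422249, 0.0320242 , 0.3628697 ]), 'rotation': array([ 0.71197711, -0.69068131, -0.08778358,  0.09133438])}
stop_pointer [([180.4, 139.0], 0.88, [[0.5024, 0.1201, 0.032]])]
tape [([179.9, 87.1], 0.69, [[0.5624, 0.1231, 0.026]])]
stop_face [([309.6, 143.1], 0.93, [[0.5013, -0.0258, 0.032]]), ([18.8, 198.8], 0.54, [[0.4232, 0.3871, 0.032]])]
board_near_left [([248.8, 35.9], 0.79, [[0.623, 0.0462, 0.024]])]
board_near_right [([362.7, 39.8], 0.93, [[0.6299, -0.0873, 0.024]])]
rail_mid [([247.4, 36.0], 0.3, [[0.6132, 0.0463, 0.057]])]
```

View pics/w1.png

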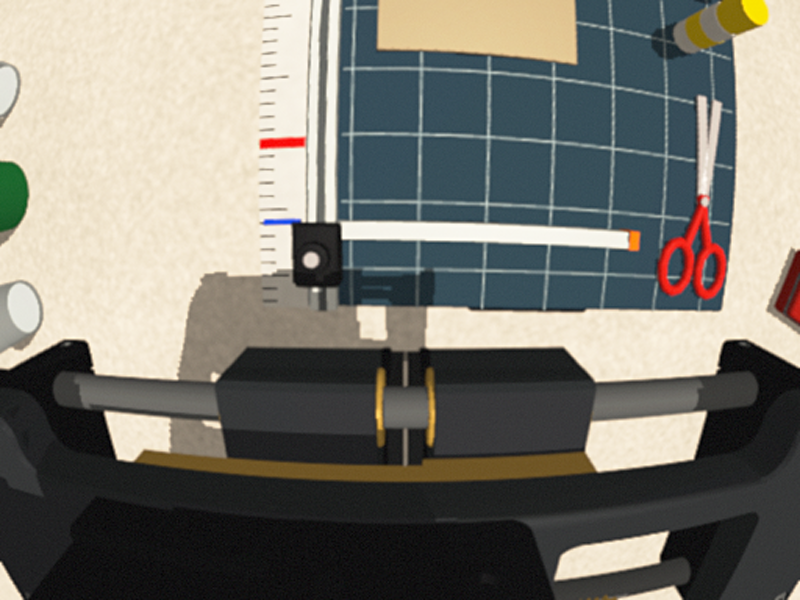

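```bash
python3 -m inch '[[0,[56,0,0],[0,0,0]],[0,[56,0,0],[0,0,0]],[0,[48,0,0],[0,0,0]],[0,[9,0,0],[0,0,0]],[0,[0,0,-8],[0,0,0]],[0,[0,0,-6],[0,0,0]]]'; python3 -c "
from h import *
to([.477,0.03,.032])"
```

```text
time: 3.98
position: [0.4764, 0.0228, 0.0328]
tool_rot: [0.712, 0.005, -0.702, 0.008]
ft_force: [0.1, -0.4, -0.1]
grip_width: 0.0007
t 3.98 pos [476.4  22.8  32.8] F [ 0.1 -0.4 -0.1] w 0.7 q6 1.37
shift [ 0.8 -7.2 -0.7] turn [-0.2 -0.9 -0.2] axes y [ 0.018 -1.     0.004] z [-1.    -0.018 -0.015]
```

```bash
for i in 1; do python3 -m inch '[[0,[0,0,-2],[0,0,0]],[0,[0,0,-2],[0,0,0]]]';  python3 -m inch '[[0,[0,0,-2],[0,0,0]],[0,[0,0,-2],[0,0,0]]]'; done
```

```text
time: 4.22
position: [0.4774, 0.0234, 0.0346]
tool_rot: [0.71, 0.006, -0.704, 0.008]
ft_force: [-5.4, -0.5, -2.9]
grip_width: 0.0001
time: 4.47
position: [0.4774, 0.024, 0.0351]
tool_rot: [0.708, 0.006, -0.707, 0.008]
ft_force: [-5.3, -2.1, -1.3]
grip_width: 0.0004
```

```bash
python3 -m inch '[[0,[1,0,-10],[0,0,0]],[0,[1,0,-10],[0,0,0]]]';  python3 -m inch '[[0,[1,0,-10],[0,0,0]],[0,[1,0,-10],[0,0,0]]]'; python3 -c "
from h import *
to([.525,0.03,.032])"
```

```text
time: 4.72
position: [0.4852, 0.0259, 0.0332]
tool_rot: [-0.699, -0.008, 0.715, -0.008]
ft_force: [-10.7, -2.8, 4.8]
grip_width: 0.0004
time: 4.97
position: [0.4928, 0.0278, 0.0311]
tool_rot: [-0.689, -0.01, 0.724, -0.008]
ft_force: [-10.5, -2.2, 5.4]
grip_width: 0.0004
t 4.97 pos [492.8  27.8  31.1] F [-10.5  -2.2   5.4] w 0.4 q6 1.39
shift [ -2.5  -1.5 -32.2] turn [0.1 2.8 0.2] axes y [ 0.024 -1.    -0.004] z [-0.998 -0.025  0.049]
```

```bash
python3 -m inch '[[0,[0,0,-12],[0,2,0]],[0,[0,0,-12],[0,2,0]],[0,[0,0,-12],[0,2,0]]]'; python3 - <<'E'
from h import *
to([.537,0.03,.032])
p=imaging.camera_params('wrist');im=imaging.camera('wrist')
print(im.shape)
for t,z in [('stop_pointer',.032),('tape',.026)]:
    for c in ('wrist','top'):
        if c=='top':imaging.camera('top')
        print(c,t,[(np.round(d['pixel'],1).tolist(),round(d['confidence'],2),w(c,d['pixel'],z,p if c=='wrist' else None).round(4).tolist()) for d in imaging.tip_of(c,t)[:1]])
cv2.imwrite('pics/w2.png',im[...,::-1])
E
```

```text
time: 5.35
position: [0.5107, 0.0297, 0.0296]
tool_rot: [0.714, 0.013, -0.7, 0.008]
ft_force: [-11.0, -4.9, 1.4]
grip_width: 0.0004
t 5.35 pos [510.7  29.7  29.6] F [-11.   -4.9   1.4] w 0.4 q6 1.36
shift [ -1.9   0.5 -26.4] turn [ 0.4 -1.1  0.4] axes y [ 0.029 -1.    -0.007] z [-0.999 -0.029 -0.02 ]
(384, 512, 3)
wrist stop_pointer [([112.4, 199.8], 0.81, [[0.5332, 0.1204, 0.032]])]
top stop_pointer []
wrist tape [([112.9, 159.3], 0.6, [[0.5572, 0.1215, 0.026]])]
top tape [([200.8, 210.2], 0.45, [[0.5533, 0.1168, 0.026]])]
```

```bash
cat >> h.py <<'E'
def gap(c='wrist'):
    p=imaging.camera_params(c);im=imaging.camera(c);a=im.astype(int)
    pt=proj(c,[.53,.12,.03],p)[0];yy,xx=np.mgrid[:384,:512];near=np.hypot(xx-pt[0],yy-pt[1])<70
    r,g,b=a[...,0],a[...,1],a[...,2];out=[]
    for m,z in (((b-r>40)&(b-g>25)&near,.032),((r-g>80)&(r-b>80)&near,.026)):
        n,l,s,ce=cv2.connectedComponentsWithStats(m.astype(np.uint8))
        if n<2: print('none');continue
        k=1+s[1:,4].argmax();v,u=np.nonzero(l==k);P=w(c,np.c_[u,v],z,p)
        print(c,s[k].tolist(),P.mean(0).round(4));out.append(P.mean(0))
    if len(out)==2:
        d=out[1]-out[0];print('gap mm',1e3*(d[0]*np.cos(.022)+d[1]*np.sin(.022)))
    return im
E
python3 - <<'E'
from h import *
gap();gap('top')
E
python3 -m inch '[[0,[-1,0,-11],[0,0,0]],[0,[-1,0,-11],[0,0,0]]]'; python3 -c "
from h import *
gap();gap('top')
to([.537,0.03,.032])"
```

```text
wrist [94, 196, 40, 9, 282] [0.5336 0.1202 0.032 ]
wrist [89, 153, 48, 14, 610] [0.5579 0.1219 0.026 ]
gap mm 24.262984810332604
none
top [194, 208, 9, 2, 17] [0.5582 0.1259 0.026 ]
time: 6.05
position: [0.5187, 0.0309, 0.0302]
tool_rot: [-0.703, -0.014, 0.711, -0.008]
ft_force: [-10.5, -4.7, -1.1]
grip_width: 0.0005
wrist [95, 196, 41, 8, 278] [0.5415 0.1204 0.032 ]
wrist [90, 164, 49, 14, 602] [0.5582 0.1218 0.026 ]
gap mm 16.75897798701898
none
none
t 6.15 pos [520.   30.9  30.2] F [-9.3 -4.3 -1.6] w 0.2 q6 1.37
shift [ -1.9   1.4 -16.9] turn [0.5 0.4 0.5] axes y [ 0.031 -0.999 -0.009] z [-1.    -0.031  0.007]
```

```bash
python3 -m inch '[[0,[-1,0,-10],[0,0,0]],[0,[-1,0,-10],[0,1,0]],[0,[-1,0,-10],[0,0,0]]]'; python3 -c "
from h import *
gap();gap()
to([.537,0.03,.032])"
```

```text
time: 6.52
position: [0.5298, 0.0318, 0.0305]
tool_rot: [-0.695, -0.016, 0.718, -0.008]
ft_force: [-11.1, -5.0, -0.2]
grip_width: 0.0008
wrist [96, 195, 41, 8, 279] [0.5528 0.1205 0.032 ]
wrist [93, 181, 49, 14, 597] [0.558  0.1215 0.026 ]
gap mm 5.238946349797472
wrist [96, 195, 41, 8, 279] [0.5542 0.1207 0.032 ]
wrist [93, 184, 49, 13, 523] [0.5586 0.1216 0.026 ]
gap mm 4.478705588350872
t 6.62 pos [531.3  31.8  30.5] F [-9.5 -4.7 -1.1] w 0.4 q6 1.38
shift [-1.7  2.  -5.6] turn [0.7 1.7 0.6] axes y [ 0.034 -0.999 -0.011] z [-0.999 -0.035  0.03 ]
```

```bash
python3 -m inch '[[0,[-1,0,-8],[0,1,0]],[0,[0,0,0],[0,0,0]]]'; python3 - <<'E'
from h import *
im=gap()
to([.537,0.03,.032])
cv2.imwrite('pics/w3.png',cv2.resize(im[150:230,60:180,::-1],(720,480),interpolation=cv2.INTER_CUBIC))
E
```

```text
time: 6.88
position: [0.5326, 0.0319, 0.0307]
tool_rot: [-0.698, -0.017, 0.716, -0.009]
ft_force: [-1.0, 0.4, -0.7]
grip_width: 0.0004
wrist [96, 194, 41, 8, 273] [0.5561 0.1205 0.032 ]
wrist [94, 186, 49, 13, 397] [0.5592 0.1209 0.026 ]
gap mm 3.202026299760483
t 6.92 pos [532.9  32.   30.9] F [-4.1 -1.4 -1.5] w 0.6 q6 1.37
shift [-1.3  2.1 -4. ] turn [0.8 1.4 0.7] axes y [ 0.036 -0.999 -0.012] z [-0.999 -0.036  0.025]
```

View pics/w3.png

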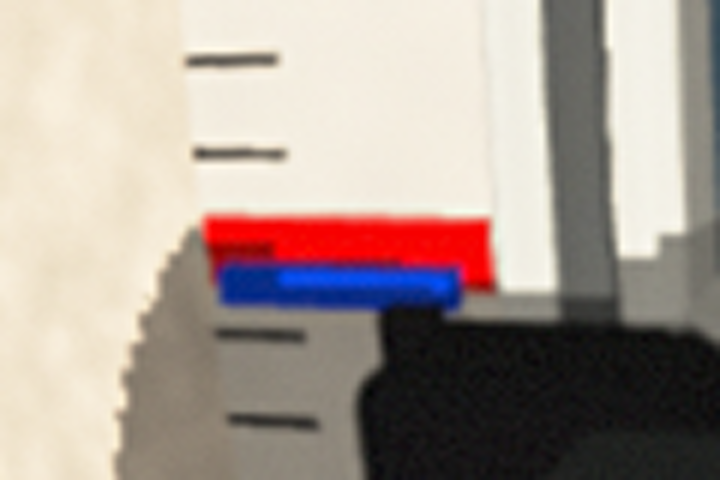

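```bash
python3 -m inch '[[0,[-1,0,-6],[0,0,0]],[0,[0,0,0],[0,0,0]]]'; python3 - <<'E'
from h import *
im=gap()
to([.455,0.03,.032])
E
```

```text
time: 7.18
position: [0.5338, 0.0324, 0.0313]
tool_rot: [-0.694, -0.017, 0.72, -0.009]
ft_force: [-0.3, -0.5, 0.4]
grip_width: 0.0005
wrist [97, 194, 41, 8, 264] [0.5572 0.1205 0.032 ]
wrist [95, 187, 48, 13, 321] [0.5597 0.1209 0.026 ]
gap mm 2.5307514613063242
t 7.22 pos [534.   32.5  31.4] F [-3.8 -0.5 -1.6] w 0.1 q6 1.38
shift [ 2.2 -0.4 79. ] turn [0.9 2.1 0.7] axes y [ 0.037 -0.999 -0.013] z [-0.999 -0.037  0.036]
```

```bash
python3 -m inch '[[0,[0,0,20],[0,0,0]],[0,[-40,0,8],[0,0,0]],[60,[-60,0,0],[0,1,0]],[60,[0,25,-55],[0,1,0]],[60,[0,25,-55],[0,0,0]],[60,[0,0,-40],[0,0,0]],[60,[0,0,0],[0,0,0]]]' 20; python3 - <<'E'
from h import *
to([.675,-0.021,.04])
im=gap()
p=imaging.camera_params('wrist');im=imaging.camera('wrist');cv2.imwrite('pics/w4.png',cv2.resize(im[...,::-1],(800,600),interpolation=cv2.INTER_CUBIC))
for t in ['stop_face','board_near_left','board_near_right']:
    print(t,[(np.round(d['pixel'],1).tolist(),round(d['confidence'],2),w('wrist',d['pixel'],.032 if t=='stop_face' else .024,p).round(4).tolist()) for d in imaging.tip_of('wrist',t)[:1]])
E
```

```text
time: 8.1
position: [0.6825, -0.016, 0.148]
tool_rot: [0.723, 0.016, -0.69, 0.011]
ft_force: [-0.6, 0.1, -0.4]
grip_width: 0.0427
t 8.1 pos [682.5 -16.  148. ] F [-0.6  0.1 -0.4] w 42.7 q6 1.33
shift [107.5   5.3  12.7] turn [ 0.9 -2.7  0.3] axes y [ 0.037 -0.999 -0.006] z [-0.998 -0.037 -0.047]
none
none
stop_face []
board_near_left [([202.3, 243.8], 0.58, [[0.6271, 0.0432, 0.024]])]
board_near_right [([327.0, 245.8], 0.59, [[0.6299, -0.088, 0.024]])]
```

View pics/w4.png

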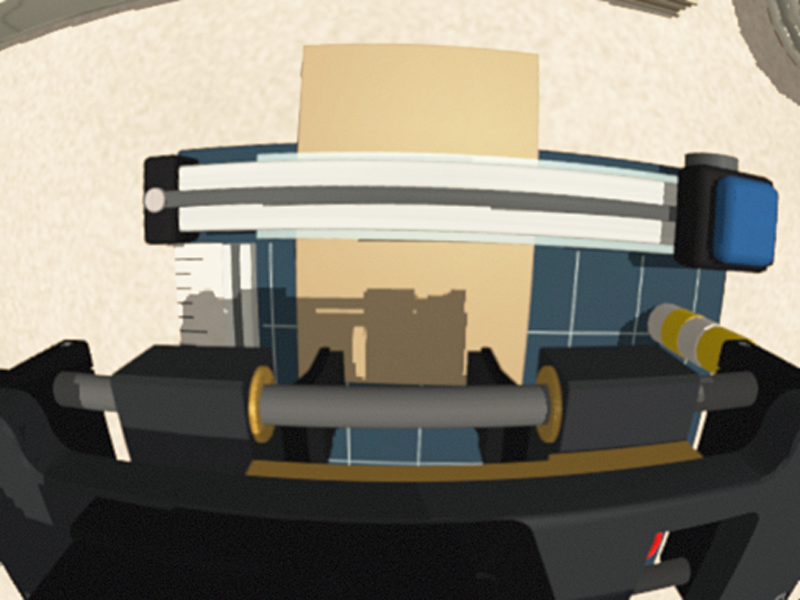

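```bash
python3 -m inch '[[60,[40,3,5],[0.9,-2.7,0.3]],[60,[50,2,3],[0,0,0]],[60,[14,0,0],[0,0,0]],[60,[0,0,0],[0,0,0]]]'; python3 -c "
from h import *
to([.675,-0.021,.026])"
```

```text
time: 8.85
position: [0.6671, -0.0189, 0.0423]
tool_rot: [-0.703, -0.009, 0.711, -0.007]
ft_force: [0.2, -0.6, -0.2]
grip_width: 0.0602
t 8.85 pos [667.1 -18.9  42.3] F [ 0.2 -0.6 -0.2] w 60.2 q6 1.35
shift [16.2  2.3 -8. ] turn [0.  0.6 0.1] axes y [ 0.022 -1.    -0.002] z [-1.    -0.022  0.01 ]
```

```bash
python3 -m inch '[[60,[12,0,-4],[0,0.6,0]],[60,[2,0,0],[0,0,0]]]'; python3 -m inch '[[60,[3,0,0],[0,0,0]],[60,[3,0,0],[0,0,0]]]'; python3 -m inch '[[60,[3,0,0],[0,0,0]]]'
```

```text
time: 9.1
position: [0.6733, -0.0189, 0.0307]
tool_rot: [0.709, 0.008, -0.705, 0.007]
ft_force: [0.4, 0.6, -0.8]
grip_width: 0.0601
time: 9.35
position: [0.6747, -0.0191, 0.0264]
tool_rot: [0.71, 0.008, -0.704, 0.008]
ft_force: [-3.7, 0.9, 17.7]
grip_width: 0.06
time: 9.48
position: [0.6748, -0.0191, 0.0263]
tool_rot: [0.71, 0.008, -0.704, 0.008]
ft_force: [-5.7, 0.5, 22.8]
grip_width: 0.0599
```

```bash
python3 -m inch '[[60,[1.2,0,6],[0,0,0]],[60,[1.2,0,8],[0,0,0]]]';python3 -m inch '[[60,[1.2,0,10],[0,0,0]],[60,[1.2,0,10],[0,0,0]]]'; python3 - <<'E'
from h import *
to([.608,-0.021,.026])
p=imaging.camera_params('wrist');im=imaging.camera('wrist');cv2.imwrite('pics/w5.png',im[...,::-1])
c=imaging.camera('top');cv2.imwrite('pics/t5.png',c[...,::-1])
for cam in('wrist','top'):
  for t in ['stop_face','board_near_left','board_near_right']:
    print(cam,t,[(np.round(d['pixel'],1).tolist(),round(d['confidence'],2),w(cam,d['pixel'],.032 if t=='stop_face' else .024,p if cam=='wrist' else None).round(4).tolist()) for d in imaging.tip_of(cam,t)[:1]])
E
```

```text
time: 9.72
position: [0.6637, -0.0199, 0.0265]
tool_rot: [0.713, 0.008, -0.701, 0.008]
ft_force: [2.1, 0.3, 5.5]
grip_width: 0.0601
time: 9.98
position: [0.6476, -0.0212, 0.0266]
tool_rot: [0.717, 0.007, -0.697, 0.009]
ft_force: [2.3, 0.2, 6.5]
grip_width: 0.06
t 9.97 pos [647.6 -21.2  26.6] F [2.3 0.2 6.5] w 60.0 q6 1.34
shift [-0.5 -1.  39.6] turn [-0.  -1.6 -0.2] axes y [ 0.022 -1.     0.003] z [-0.999 -0.022 -0.029]
wrist stop_face []
wrist board_near_left []
wrist board_near_right []
top stop_face []
top board_near_left []
top board_near_right []
```

```bash
python3 - <<'E'
from h import *
im=imaging.camera('scene')[120:310,130:350,::-1]
a=cv2.imread('pics/w5.png')
cv2.imwrite('pics/m5.png',np.hstack([cv2.resize(im,(400,345)),cv2.resize(a,(400,345))]))
E
```

```text
(no output)
```

View pics/m5.png

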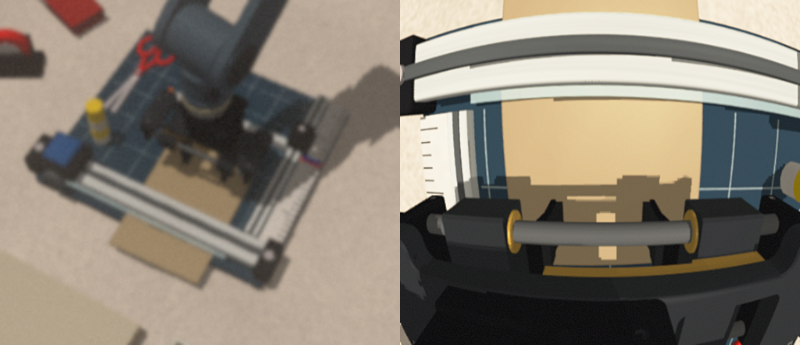

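```bash
python3 -m inch '[[60,[1.2,0,10],[-0.3,-0.8,0]],[60,[1.2,0,10],[-0.3,-0.8,0]]]';python3 -m inch '[[60,[1.2,0,10],[-0.2,-0.5,0]],[60,[1,0,4],[0,0,0]]]'; python3 - <<'E'
from h import *
to([.608,-0.021,.026])
E
```

```text
time: 10.68
position: [0.6302, -0.0225, 0.0266]
tool_rot: [0.71, 0.009, -0.704, 0.013]
ft_force: [1.8, 0.2, 7.2]
grip_width: 0.0599
time: 10.92
position: [0.6192, -0.0238, 0.0266]
tool_rot: [0.71, 0.01, -0.704, 0.014]
ft_force: [1.6, 0.4, 5.0]
grip_width: 0.06
t 10.93 pos [619.2 -23.8  26.6] F [1.6 0.4 5. ] w 60.0 q6 1.33
shift [ 0.5 -3.1 11.1] turn [ 0.6 -0.4 -0.3] axes y [ 0.033 -0.999  0.006] z [-0.999 -0.033 -0.007]
```

```bash
python3 -m inch '[[60,[1,0,5],[0,0,0]]]';python3 -m inch '[[60,[1,0,3],[0,0,0]]]';python3 -m inch '[[60,[1,0,3],[0,0,0]]]';python3 -c "
from h import *
gap('top')"
```

```text
time: 11.05
position: [0.6157, -0.0243, 0.0266]
tool_rot: [0.711, 0.009, -0.703, 0.014]
ft_force: [1.9, -1.1, 5.5]
grip_width: 0.06
time: 11.18
position: [0.6141, -0.0247, 0.0267]
tool_rot: [0.713, 0.009, -0.701, 0.014]
ft_force: [0.8, -0.4, 5.6]
grip_width: 0.0602
time: 11.3
position: [0.6127, -0.0251, 0.0267]
tool_rot: [0.714, 0.008, -0.7, 0.013]
ft_force: [1.9, -0.1, 5.2]
grip_width: 0.0601
none
top [194, 208, 1, 1, 1] [0.5594 0.137  0.026 ]
```

```bash
python3 -m inch '[[60,[1,0,4],[0,-0.5,0]]]';python3 -m inch '[[60,[1,0,4],[0,-0.5,0]]]';python3 -m inch '[[60,[1,0,4],[0,-0.5,0]]]'|sed -n 2,4p
```

```text
time: 11.48
position: [0.61, -0.0257, 0.0267]
tool_rot: [0.713, 0.008, -0.701, 0.013]
ft_force: [2.1, 1.2, 6.3]
grip_width: 0.06
time: 11.6
position: [0.6076, -0.0262, 0.0267]
tool_rot: [0.711, 0.007, -0.703, 0.013]
ft_force: [1.3, 0.3, 5.5]
grip_width: 0.0598
position: [0.6052, -0.0266, 0.0267]
tool_rot: [0.709, 0.007, -0.705, 0.013]
ft_force: [1.0, -0.5, 5.8]
```

```bash
python3 -m inch '[[60,[1,0,4],[0,0,0]]]'|sed -n 2,4p;python3 -m inch '[[60,[1,0,4],[0,0,0]]]'|sed -n 2,4p;python3 - <<'E'
from h import *
im=gap('scene');cv2.imwrite('pics/s6.png',cv2.resize(im[140:290,170:340,::-1],(680,600),interpolation=cv2.INTER_CUBIC))
E
```

```text
position: [0.603, -0.0272, 0.0268]
tool_rot: [0.711, 0.006, -0.703, 0.013]
ft_force: [2.0, -0.3, 6.2]
position: [0.601, -0.0276, 0.0268]
tool_rot: [0.713, 0.005, -0.701, 0.013]
ft_force: [2.7, 0.3, 6.9]
none
none
```

View pics/s6.png

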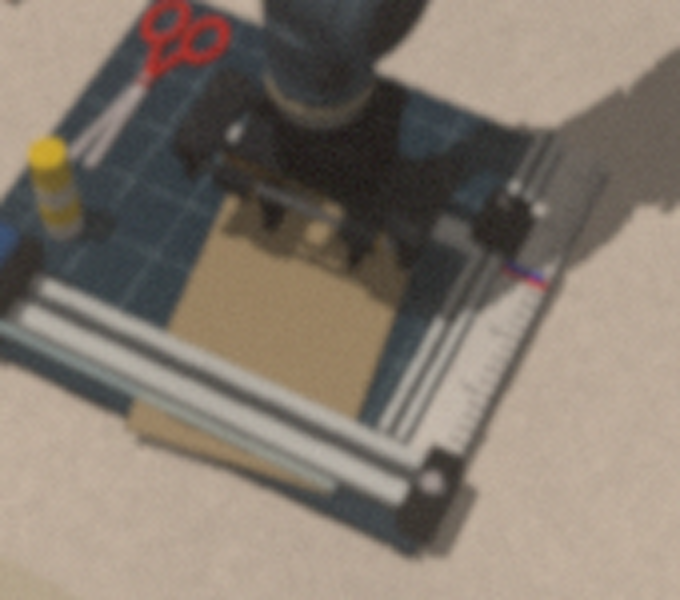

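```bash
python3 - <<'E'
from h import *
print(w('scene',[(202.5,245.5),(205,249.5),(250,262.5),(170+228/4,140+200/4)],.026).round(4))
# reprojection check of expected far corners when flush
print(proj('scene',[[.7805+.0015,-.1,.026],[.7805-.0015,.05,.026]]))
E
```

```text
[[ 0.792  -0.0706  0.026 ]
 [ 0.7991 -0.0582  0.026 ]
 [ 0.7747  0.0691  0.026 ]
 [ 0.6015 -0.1026  0.026 ]]
[[195.43479937 238.09430606]
 [243.03797416 260.72902791]]
```

```bash
python3 - <<'E'
from h import *
p=imaging.camera_params('wrist');im=imaging.camera('wrist');np.save('p7.npy',np.r_[p['xyz'],p['rotation']])
cv2.imwrite('pics/w7r.png',im[...,::-1]);cv2.imwrite('pics/w7.png',cv2.resize(im[...,::-1],(800,600),interpolation=cv2.INTER_CUBIC))
E
```

```text
(no output)
```

View pics/w7.png

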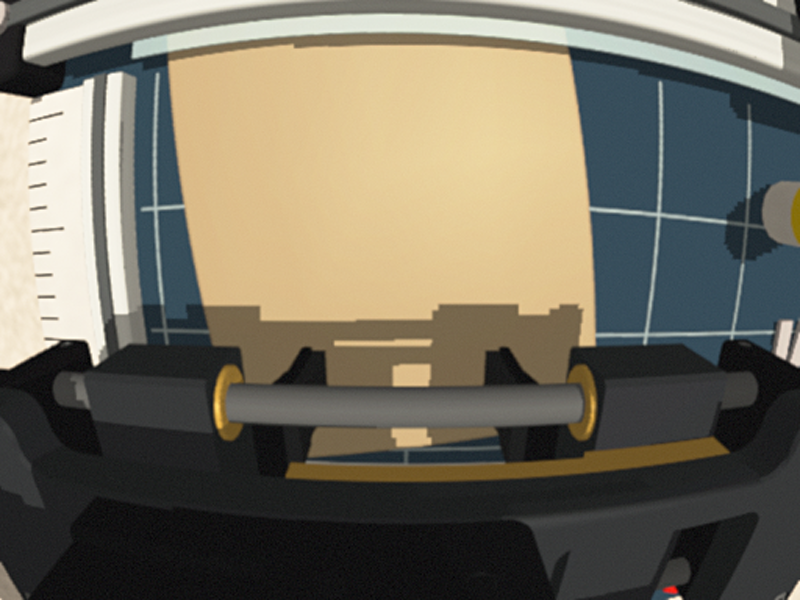

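```bash
python3 - <<'E'
from h import *
p=dict(imaging.camera_params('wrist'));v=np.load('p7.npy');p['xyz'],p['rotation']=v[:3],v[3:]
f=.64
for n,pts,z in [('near',[(312,458),(400,448),(498,437)],.026),('right',[(572,80),(597,330)],.026),('left',[(170,80),(205,300)],.026),('grid',[(310,462),(500,450)],.022),('fence',[(133,100),(133,300)],.034)]:
    P=w('wrist',(np.array(pts)+.5)*f-.5,z,p);d=P[-1]-P[0];print(n,P[:,:2].round(4).tolist(),'ang deg',np.degrees(np.arctan2(d[1],d[0])).round(2))
to([.6,-.02,.026])
E
```

```text
near [[0.5622, 0.0107], [0.5687, -0.0256], [0.574, -0.0653]] ang deg -81.16
right [[0.7142, -0.0847], [0.62, -0.1013]] ang deg -169.98
left [[0.7137, 0.0654], [0.6283, 0.0505]] ang deg -170.1
grid [[0.5574, 0.0125], [0.5652, -0.0679]] ang deg -84.48
fence [[0.7057, 0.077], [0.6295, 0.0789]] ang deg 178.59
t 12.07 pos [600.6 -27.6  26.8] F [1.5 0.1 6.1] w 60.0 q6 1.32
shift [ 0.7 -7.6  0.4] turn [ 0.3 -0.9 -0.6] axes y [ 0.026 -1.     0.011] z [-1.    -0.027 -0.016]
```

```bash
python3 -m inch '[[0,[-12,0,0],[0,0,0]],[0,[-8,0,0],[0,-0.9,-0.6]],[0,[0,20,-12],[0,0,0]],[0,[0,17,-12],[0,0,0]],[0,[0,0,0],[0,0,0]]]'; python3 - <<'E'
from h import *
to([.625,-.065,.026])
p=imaging.camera_params('wrist');im=imaging.camera('wrist');cv2.imwrite('pics/w8.png',cv2.resize(im[...,::-1],(800,600),interpolation=cv2.INTER_CUBIC));np.save('p8.npy',np.r_[p['xyz'],p['rotation']])
E
```

```text
time: 12.7
position: [0.6242, -0.0667, 0.0466]
tool_rot: [-0.706, -0.009, 0.709, -0.009]
ft_force: [-0.8, 0.1, -0.1]
grip_width: 0.0177
t 12.7 pos [624.2 -66.7  46.6] F [-0.8  0.1 -0.1] w 17.7 q6 1.26
shift [20.6 -1.7 -1. ] turn [ 0.3  0.2 -0. ] axes y [ 0.027 -1.     0.   ] z [-1.    -0.027  0.004]
```

View pics/w8.png

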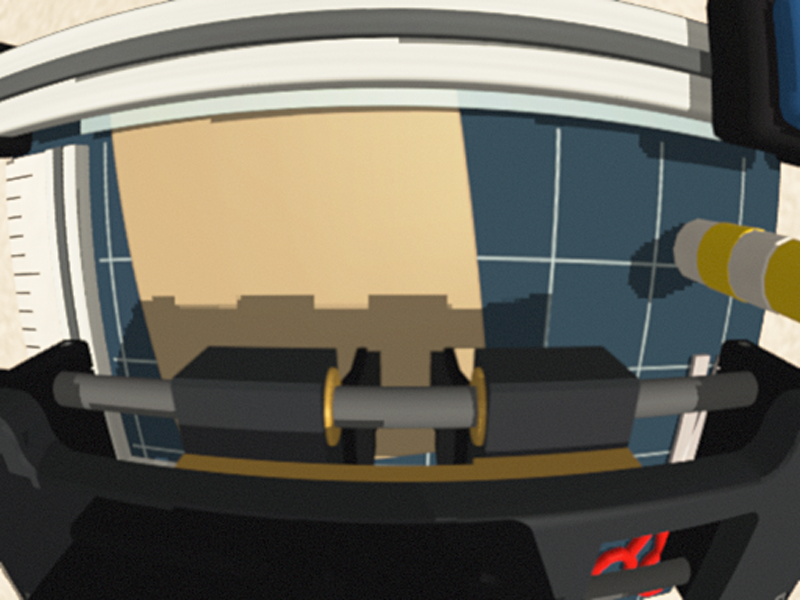

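```bash
python3 -m inch '[[0,[12,0,0],[0,0,0]],[0,[5,0,0],[0,0,0]],[0,[3,0,0],[0,0,0]]]'|sed -n 2,4p; python3 -m inch '[[0,[1.5,0,3],[0,0,0]],[0,[1.2,0,5],[0,-0.3,0]]]'|sed -n 2,4p;python3 -m inch '[[0,[1.2,0,5],[0,-0.3,0]],[0,[1.2,0,4],[0,-0.3,0]]]'|sed -n 2,5p; python3 - <<'E'
from h import *
to([.605,-.065,.026])
p=imaging.camera_params('wrist');im=imaging.camera('wrist');cv2.imwrite('pics/w9r.png',im[...,::-1]);cv2.imwrite('pics/w9.png',cv2.resize(im[...,::-1],(800,600),interpolation=cv2.INTER_CUBIC));np.save('p9.npy',np.r_[p['xyz'],p['rotation']])
E
```

```text
position: [0.6217, -0.0653, 0.0263]
tool_rot: [-0.704, -0.01, 0.71, -0.01]
ft_force: [-5.4, -0.9, 31.1]
position: [0.6179, -0.0654, 0.0264]
tool_rot: [-0.706, -0.01, 0.708, -0.011]
ft_force: [2.1, 0.7, 4.5]
position: [0.6126, -0.0657, 0.0265]
tool_rot: [-0.705, -0.009, 0.709, -0.012]
ft_force: [1.3, 0.6, 7.0]
grip_width: 0.0006
t 13.62 pos [612.6 -65.7  26.5] F [1.3 0.6 7. ] w 0.6 q6 1.26
shift [ 0.5 -0.9  7.5] turn [ 0.4  0.3 -0.2] axes y [ 0.029 -1.     0.004] z [-1.    -0.029  0.005]
```

```bash
cat >> h.py <<'E'
def board(name=None):
    p=imaging.camera_params('wrist');im=imaging.camera('wrist');a=im.astype(int)
    if name: cv2.imwrite(name,cv2.resize(im[...,::-1],(800,600),interpolation=cv2.INTER_CUBIC))
    m=((a[...,0]-a[...,2]>30)&(a[...,0]>a[...,1])).astype(np.uint8)
    n,l,s,_=cv2.connectedComponentsWithStats(m);k=l[int(proj('wrist',[.68,-.02,.026],p)[0,1]),int(proj('wrist',[.68,-.02,.026],p)[0,0])]
    L,Rr=[],[]
    for x in np.arange(.64,.705,.003):
        ys=np.arange(-.16,.12,.0005);q=proj('wrist',np.c_[np.full_like(ys,x),ys,np.full_like(ys,.026)],p).round().astype(int)
        ok=(q[:,0]>=0)&(q[:,0]<512)&(q[:,1]>=0)&(q[:,1]<384);h=ys[ok][l[q[ok,1],q[ok,0]]==k]
        if k and len(h): L.append((x,h.max()));Rr.append((x,h.min()))
    for n_,e in (('left',L),('right',Rr)):
        e=np.array(e);c=np.polyfit(e[:,0],e[:,1],1);res=e[:,1]-np.polyval(c,e[:,0]);g=abs(res)<.002;c=np.polyfit(e[g,0],e[g,1],1);print(n_,len(e),g.sum(),'yaw deg',np.degrees(np.arctan(c[0])).round(2),'y at .65',np.polyval(c,.65).round(4))
    return im
E
python3 -c "
from h import *
board()"
```

```text
left 22 22 yaw deg 4.66 y at .65 0.0523
right 22 22 yaw deg 4.43 y at .65 -0.0969
```

```bash
python3 -m inch '[[0,[1.2,0,4],[0,-0.2,0]],[0,[1.2,0,4],[0,-0.2,0]]]'|sed -n 2,4p;python3 -c "
from h import *
board()"; python3 -m inch '[[0,[1.2,0,3],[0,-0.2,0]]]'|sed -n 2,4p; python3 -c "
from h import *
board()"
```

```text
position: [0.6083, -0.066, 0.0264]
tool_rot: [-0.706, -0.008, 0.708, -0.012]
ft_force: [2.0, 0.6, 7.1]
left 22 22 yaw deg 2.56 y at .65 0.0509
right 22 22 yaw deg 2.72 y at .65 -0.0982
position: [0.6069, -0.0661, 0.0264]
tool_rot: [-0.706, -0.008, 0.708, -0.013]
ft_force: [1.0, -0.2, 6.7]
left 22 22 yaw deg 2.21 y at .65 0.0503
right 22 22 yaw deg 2.16 y at .65 -0.0987
```

```bash
python3 -m inch '[[0,[1.2,0,4],[0,-0.2,0]]]'|sed -n 2,4p;python3 -m inch '[[0,[1.2,0,3],[0,-0.2,0]]]'|sed -n 2,4p;  python3 -m inch '[[0,[1.2,0,3],[0,-0.2,0]]]'|sed -n 2,4p; python3 -c "
from h import *
board()"
```

```text
position: [0.6048, -0.0663, 0.0264]
tool_rot: [-0.707, -0.008, 0.707, -0.013]
ft_force: [1.6, 0.0, 6.9]
position: [0.6041, -0.0664, 0.0265]
tool_rot: [0.707, 0.007, -0.707, 0.014]
ft_force: [2.7, 1.2, 6.8]
position: [0.6036, -0.0665, 0.0264]
tool_rot: [0.708, 0.007, -0.706, 0.014]
ft_force: [3.2, 1.4, 6.7]
left 22 22 yaw deg 0.73 y at .65 0.0491
right 22 22 yaw deg 1.07 y at .65 -0.0997
```

```bash
python3 -m inch '[[0,[1,0,3],[0,0,0]],[0,[-15,0,0],[0,0,0]],[0,[-60,0,0],[0,0,0]],[0,[-50,-30,35],[0,0,0]],[0,[-40,-30,40],[0,0,0]],[0,[0,-20,45],[0,0,0]],[0,[0,0,0],[0,0,0]]]'; python3 - <<'E'
from h import *
to([.46,.02,.2])
im=gap();cv2.imwrite('pics/w10r.png',im[...,::-1])
p=imaging.camera_params('wrist');q=proj('wrist',[[.56,-.02,.03]],p)[0].astype(int);print(q)
x0=int(np.clip(q[0]-105,0,312));y0=int(np.clip(q[1]-60,0,234));cv2.imwrite('pics/w10.png',cv2.resize(im[y0:y0+130,x0:x0+200,::-1],(800,520),interpolation=cv2.INTER_CUBIC));print(x0,y0)
for t in ['stop_face','board_near_left','board_near_right']:
    print(t,[(np.round(d['pixel'],1).tolist(),round(d['confidence'],2),w('wrist',d['pixel'],.032 if t=='stop_face' else .024,p).round(4).tolist()) for d in imaging.tip_of('wrist',t)[:1]])
E
```

```text
time: 15.5
position: [0.4758, 0.0119, 0.1906]
tool_rot: [0.707, 0.008, -0.707, 0.014]
ft_force: [0.3, -0.8, 0.1]
grip_width: 0.0006
t 15.5 pos [475.8  11.9 190.6] F [ 0.3 -0.8  0.1] w 0.6 q6 1.34
shift [-9.5 -8.5 15.5] turn [ 0.5  0.  -0.5] axes y [ 0.031 -0.999  0.009] z [-1.    -0.031  0.   ]
wrist [150, 108, 23, 4, 68] [0.5568 0.1236 0.032 ]
wrist [148, 104, 30, 8, 81] [0.5605 0.1222 0.026 ]
gap mm 3.6175318304230553
[289 111]
184 51
stop_face []
board_near_left [([235.7, 114.0], 0.86, [[0.5557, 0.0379, 0.024]])]
board_near_right [([355.9, 112.7], 0.95, [[0.5647, -0.0974, 0.024]])]
```

View pics/w10.png

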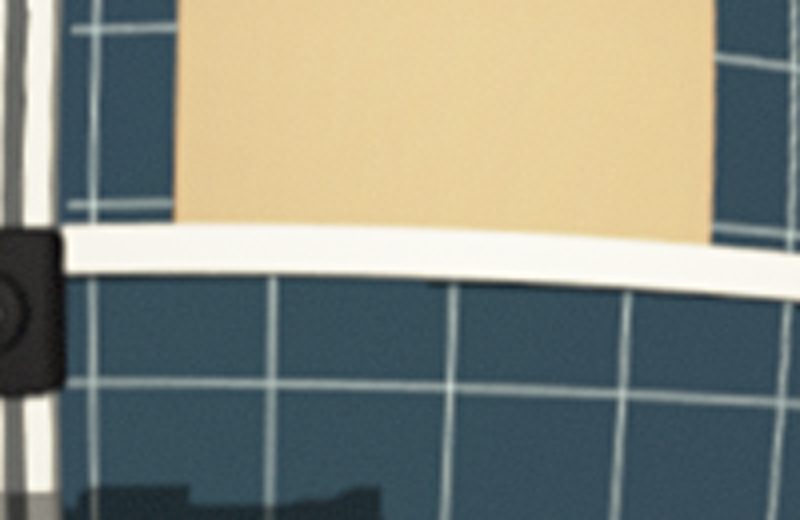

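```bash
python3 - <<'E'
from h import *
a=cv2.imread('pics/w10r.png')[85:130,130:200];cv2.imwrite('pics/w11.png',cv2.resize(a,(700,450),interpolation=cv2.INTER_CUBIC))
p=imaging.camera_params('wrist')
# pixel rows of tape centre-line +-4 and pointer prediction for an offset
b=[.558,.122]
for dx in(-4,0,4):print('tape',dx,proj('wrist',[[b[0]+dx/1e3,b[1],.026]],p).round(1))
for dx in(-4,-2,0):print('ptr',dx,proj('wrist',[[b[0]+dx/1e3,b[1],.032]],p).round(1))
E
```

```text
tape -4 [[159.7 119.3]]
tape 0 [[159.7 115.8]]
tape 4 [[159.7 112.3]]
ptr -4 [[158.  119.3]]
ptr -2 [[158.  117.5]]
ptr 0 [[158.  115.8]]
```

View pics/w11.png

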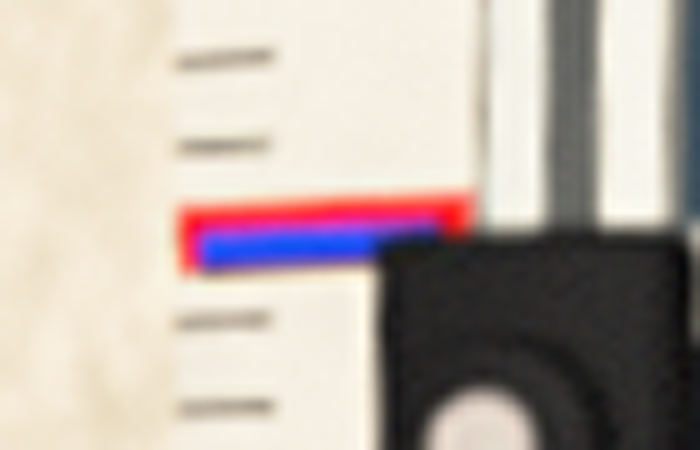

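```bash
python3 -c "
from rig import robot
print(robot.hand_in())"
```

```text
the job is handed in; nothing more can be done
None
```

I pushed the back stop about 57 mm until its pointer lay on the red tape, then drew the board back against the stop. I handed in at about 15.6 s with the arm clear.

**Board drag:** the first pull used two open fingertips and turned the board about 9° askew, with its left corner reaching the stop first. I then pressed on the right side with shut fingers and pulled that side in until the force rose and the board stopped moving.

**Last checks, from the wrist camera:**
- **Pointer:** about 1 mm short of the tape's centre line when read off the enlarged picture. The colour-centroid script gave 3.6 mm short. I discount that figure because the pointer hides part of the tape and shifts its centroid, but both readings are within the 4 mm limit.
- **Board:** I saw no gap along the near edge. Board yaw measured 0.7–1.1°, and I put the trimmer's own yaw at about 1.2°. From that viewpoint the bar could hide a gap of up to about 1 mm.
- **Bystanders:** I did not measure them after the moves. I felt no unexpected contact, and the scissors and glue stick looked in place in the pictures taken during the drag.

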